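Open the clipped spray bottle for refilling

ROBOT

A 6-joint arm with a two-finger parallel gripper is mounted at the origin on the work surface. World frame = base frame: x ahead of the robot, y to its left, z up, the work surface at z = 0. Lengths are in mm, angles in degrees, forces in N, time in s.
With the tool pointing down it reaches from about 300 to 850 mm from the base axis. Payload 4.2 kg.
Tool frame: the origin (TCP) lies at the very end of the fingers, on their centre line; the grasp point (between the pads) lies 19 mm behind it; z points along the fingers, y is the line along which they close (so a half turn about z gives the same grasp; the last joint's range is limited). The gripper opens to 91 mm and grips with 3 to 60 N. Pads are 32 mm wide; open, the fingers measure 118 mm over their backs; the gripper's body (76 mm by 178 mm) begins 60 mm behind the grasp point.
Start: joints at [72.594, 18.312, 89.639, -0, 72.044, -1.146], TCP at [161.005, 552.015, 213.976] pointing down, gripper open.
Joint ranges: [-177.97, 177.97], [-48.28, 115.42], [12.27, 149.76], [-77.06, 257.06], [2.81, 150.46], [-146.56, 146.56]. Speed limits (degrees/s): [147.25, 147.25, 180, 180, 180, 180].

INTERFACE

Orientations are given as [roll, pitch, yaw] about the fixed x, y, z axes, in that order (R = Rz(yaw) Ry(pitch) Rx(roll)).
In Python, from workcell import env, eyes gives the robot as it stands.
- The arm moves only by the tool send_rows, never from a script. Its argument "targets" is text: rows parted by semicolons, each of 7 numbers parted by spaces: the shift along the tool's x, y, z in m, then the turn, a rotation vector about the tool's x, y, z in degrees, then the opening in per cent of the stroke, from 0 (shut) to 100 (fully open). A call has 1 to 12 rows; each row is the pose to reach, as a shift and turn from the pose commanded when the call began, along the tool's axes at that moment; what a row does not reach only later rows make up. A row lasts 1/12 s, in which the tool goes at most 41.7 mm and 7.16 degrees, less where a joint would pass 70% of its speed; a pose out of reach is approached as far as the arm can. A call with a gripper value outside its range is refused whole. The fingers move at their own pace and stop on an object; "grip_force" is the grip in N (left out, the last holds). Time passes only in rows, so rows that repeat a pose let the fingers close. It gives the time, the measured TCP pose, the force, the opening and the grip force at its end, in the units of the state.
- env.state(): the state, without advancing time (a new reading comes with each control period).
- eyes.grab_frame(name): name is "scene" or "top" or "wrist"; returns a dict with "image" (420x560x3 uint8, blue, green, red), "fovy" (degrees; the focal length in pixels is half the picture's height over the tangent of half this angle, whatever the lens; pixels are square), "cx", "cy" (the principal point, pixels), "eye" and "attitude" of the camera in the world. Camera axes: x right, y up, looking along -z (the intrinsics and any distortion apply to the point x, -y, -z); pixel columns grow to the right and rows downward; lengths in mm; the calibration is good to about 2 mm. The wrist camera is an equidistant fisheye: a pixel r from the principal point sees the ray r / f radians off the axis. A picture is of the moment at which its call begins. There is no depth.
- env.job_done(): hands the job in; it is judged then, once.
The state is a dict: "time_s": time; "qpos": joint angles; "qvel": joint speeds; "effort": joint torques, N m; "ee_pos": TCP position; "ee_rot": TCP orientation; "force": force on the tool from outside, world axes, zero at the start; "torque": the same for the moment, N m; "gripper_width": finger opening in mm; "gripper_force": force on a finger pad.
Only numpy, scipy, OpenCV 4.12 (cv2) and the standard library are available. Lean on these libraries where they do the work, as an engineer would, in place of code of your own. Each camera call takes 0.05 s, during which the arm holds its last target. There are 200 camera calls.

TASK

Open the spray bottle that is held in the spring clip: twist its cap anticlockwise, regripping as needed, until it is free, then lift it off and set it down, not dropped, flat and top up in the shallow clay saucer. Leave the other, loose bottle standing where it is.

Things in the scene. Friction and masses are not known exactly. Their poses are not given: they have to be found in the camera images.
- cap_center (a point): Centre of the clipped bottle's white round cap: 50 mm across, 40 high, 45 g, easy to turn, 1 mm loose. +x: pointer rib on its top, at first 2.1 to 2.8 rad clockwise (from above) of the bottle's shoulder rib. Turned anticlockwise until the ribs line up (within 0.2 rad; stop 0.25 rad beyond) it lifts straight off. Its height stays while turning. Grip 8 mm above centre, any direction, 20 N; at the stop it slips
- bottle_mouth (a point): Top centre of the neck, 152 mm up, of the fixed blue bottle in the spring clip; the cap's centre is 6 mm above it and the cap is free once raised 15 mm. Bottle 76 mm across, shoulders from 105 to 128 mm height, neck 32 mm across, cap from 138 to 178 mm height. +x: shoulder rib and, 46 to 68 mm out, the clip's dark wooden block, 100 mm wide, 50 high; steel clip up to 76 mm
- saucer_in (a point): Centre of the inner floor, 6 mm above the shelf, of the shallow round clay saucer: floor 130 mm across, rim 150 mm across and 16 mm above the shelf, loose, 0.45 kg. z up
- spare_center (a point): Centre, 89 mm above the shelf, of the other blue bottle: same shape, size (178 mm tall with cap) and white cap, but standing loose with no clip; its cap does not come off. To be left alone
Mind the look-alikes: they are no part of the job. There is more than one size of the part that bears cap_center; the job needs the largest.

How it is judged (in metres and radians):
On the way:
1. the cap is off: lifted at least 25 mm above its seat on the bottle (z of cap_center in the frame of bottle_mouth above 0.031 m), for 0.1 s.
At the end, for the whole second after the job is handed in: the cap lies flat and top up (within 10 degrees) on the floor of the saucer, its centre within 45 mm of the saucer's centre, at rest, and the loose bottle stands within 30 mm of where it was (horizontal distance between cap_center and saucer_in below 0.045 m and z of cap_center in the frame of saucer_in between 0.013 and 0.027 m and angle between cap_center's own z axis and vertical below 0.17 rad and linear speed of cap below 0.02 m/s and distance of spare_center from where it was at the start of the episode below 0.03 m); the robot touches nothing.
It fails at once if the loose bottle is knocked more than 30 mm from its place or tipped over (distance of spare_center from where it was at the start of the episode above 0.03 m or angle between spare_center's own z axis and vertical above 0.4 rad).
It fails at once if the cap is dropped: it falls free, untouched by the fingers, faster than 0.8 m/s (about 30 mm of fall) (linear speed of cap above 0.8 m/s and contact force between the fingers and cap below 0.05 N).
It also fails if it takes over 48 s, if anything falls off the work surface, if the arm or the gripper's body presses on something with over 40 N, if the wrist force passes 120 N, or if a joint passes its speed limit or range.

## Working session

There is one attempt and no reset: what is moved stays moved. The work goes in short steps, Python scripts to look and compute and a tool call to move; the robot and the scene stay as the last step left them, time stands still between calls to the robot, and variables do not carry over. Pictures are saved under pics/ and viewed, at most 10 in all, crops included, and the job is handed in when it is done.

Besides the shell and the picture viewer there is one more tool, called after "Emit:" as name(argument=value, ...) on one line, values as JSON. send_rows: Moves the arm, as the interface text tells. Its arguments: {"type":"object","properties":{"targets":{"type":"string"},"grip_force":{"type":"number"}},"required":["targets"]}

```bash
mkdir -p pics; ls; cat > h.py <<'E'
import numpy as np,cv2
from workcell import env,eyes
from scipy.spatial.transform import Rotation as R
def grab(n,f):
    d=eyes.grab_frame(n); cv2.imwrite('pics/'+f+'.png',d['image']); np.save('pics/'+f+'.npy',d,allow_pickle=True); return d
def load(f): return np.load('pics/'+f+'.npy',allow_pickle=True).item()
E
python3 - <<'E'
from h import *
for n in['scene','top','wrist']:
    d=grab(n,n+'0'); print(n,{k:v for k,v in d.items() if k!='image'})
print(env.state())
a=cv2.imread('pics/scene0.png');b=cv2.imread('pics/top0.png')
E
```

```text
pics
scene {'fovy': 49.29253202070169, 'cx': 270.63535660258157, 'cy': 201.24626977821507, 'eye': array([1185.7725253 , -285.74931396,  623.14282555]), 'attitude': array([52.98111229, -1.09971362, 64.01605593])}
top {'fovy': 54.32132360535951, 'cx': 284.0754384487662, 'cy': 210.03195005224444, 'eye': array([549.09048915,  34.8201906 , 819.38838055]), 'attitude': array([  1.40258233,  -1.05704962, -91.52890451])}
wrist {'fovy': 65.70646984690485, 'cx': 278.393765428472, 'cy': 212.81300184283643, 'eye': array([ 99.15595819, 568.83152996, 384.68624939]), 'attitude': array([-13.4814889 ,   0.15293742,  73.69385148])}
{'time_s': 0.15, 'qpos': array([ 7.25947140e+01,  1.83460504e+01,  8.96895090e+01, -1.43888556e-05,
        7.20445981e+01, -1.14482084e+00]), 'qvel': array([-0.07728386, -0.11123238, -0.16923782, -0.04101087, -0.13020965,
       -0.06285248]), 'effort': array([-3.89552442e-04, -4.12775874e+01, -2.32157099e+01,  7.27298786e-02,
        4.34353156e-02, -9.56052372e-05]), 'ee_pos': array([160.87945801, 551.64575475, 213.29081103]), 'ee_rot': array([-1.79919858e+02, -1.58783168e-03,  1.63739538e+02]), 'force': array([-0.01570762,  0.47231028,  0.20785421]), 'torque': array([-0.05145024, -0.01330597, -0.05707595]), 'gripper_force': 0.0, 'gripper_width': 91.35510227751308}
```

View pics/top0.png

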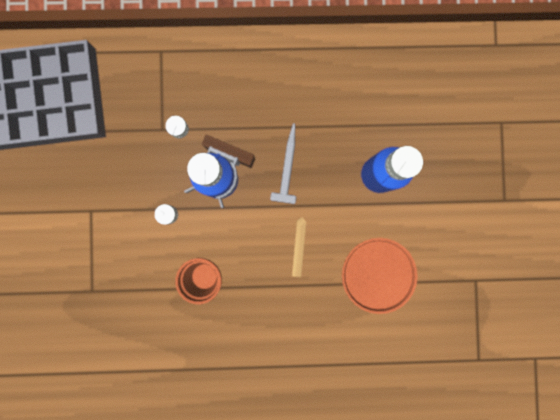

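View pics/scene0.png

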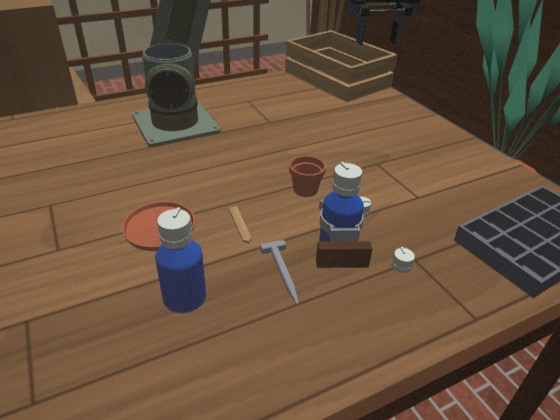

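The top view shows the clipped bottle's white cap at (203,168) next to the dark block at (229,151). It also shows the loose bottle's cap at (407,162) and the saucer at (380,275). In the scene view these are the clipped cap at (347,180), the spare cap at (174,228) and the saucer at (160,224).

Could be taken for the cap: the spare's cap at top (407,162), with no clip, and the small loose caps at top (175,126) and (165,214). I choose (203,168) because it has the clip and block. For the saucer, the pot at (198,281) is the look-alike.

```bash
cat >> h.py <<'E'
def ray(d,u,v,fish=False):
    f=d['image'].shape[0]/2/np.tan(np.radians(d['fovy']/2))
    x,y=(u-d['cx'])/f,(v-d['cy'])/f
    if fish:
        r=np.hypot(x,y)+1e-12; c=np.array([np.sin(r)*x/r,-np.sin(r)*y/r,-np.cos(r)])
    else: c=np.array([x,-y,-1.])
    w=R.from_euler('xyz',d['attitude'],degrees=True).as_matrix()@c
    return np.array(d['eye']),w/np.linalg.norm(w)
def plane(d,u,v,z,fish=False):
    e,w=ray(d,u,v,fish); return e+w*(z-e[2])/w[2]
def proj(d,p,fish=False):
    f=d['image'].shape[0]/2/np.tan(np.radians(d['fovy']/2))
    c=R.from_euler('xyz',d['attitude'],degrees=True).as_matrix().T@(np.array(p,float)-d['eye'])
    x,y,z=c[0],-c[1],-c[2]
    if fish:
        r=np.hypot(x,y); s=np.arctan2(r,z)/r
    else: s=1/z
    return d['cx']+f*x*s,d['cy']+f*y*s
def tri(a,b):
    (e1,w1),(e2,w2)=a,b
    t=np.linalg.lstsq(np.c_[w1,-w2],e2-e1,rcond=None)[0]
    p,q=e1+t[0]*w1,e2+t[1]*w2
    return (p+q)/2,np.linalg.norm(p-q)
def blobs(m,amin=60):
    n,l,s,c=cv2.connectedComponentsWithStats(m.astype(np.uint8)*255)
    return [(s[i].tolist(),c[i].round(1).tolist()) for i in range(1,n) if s[i][4]>=amin]
def white(im):
    h=cv2.cvtColor(im,cv2.COLOR_BGR2HSV); return (h[...,1]<45)&(h[...,2]>150)
def clay(im):
    h=cv2.cvtColor(im,cv2.COLOR_BGR2HSV); return ((h[...,0]<9)|(h[...,0]>175))&(h[...,1]>140)&(h[...,2]>90)
E
python3 - <<'E'
from h import *
t=load('top0');s=load('scene0')
for d in(t,s):
    print('W',blobs(white(d['image'])));print('C',blobs(clay(d['image']),300))
i=t['image'];j=s['image']
A=cv2.resize(i[110:230,150:270],(400,400),interpolation=2);B=cv2.resize(j[150:280,295:425],(400,400),interpolation=2)
cv2.imwrite('pics/c1.png',np.hstack([A,B]))
E
```

```text
W [([6, 0, 22, 11, 79], [16.8, 3.7]), ([45, 0, 21, 10, 69], [55.6, 3.3]), ([83, 0, 21, 9, 70], [93.5, 2.9]), ([121, 0, 21, 9, 70], [130.9, 2.4]), ([158, 0, 22, 8, 68], [168.5, 1.8]), ([0, 40, 97, 104, 4446], [49.4, 96.1]), ([166, 116, 20, 20, 329], [175.4, 125.4]), ([270, 124, 26, 80, 656], [286.0, 173.0]), ([187, 147, 50, 60, 1047], [207.7, 168.4]), ([390, 146, 33, 32, 816], [406.4, 161.6]), ([155, 204, 20, 20, 331], [164.4, 213.9])]
C [([376, 241, 34, 41, 335], [391.5, 260.9])]
W [([335, 162, 27, 16, 314], [348.1, 170.2]), ([360, 196, 11, 11, 64], [365.6, 201.3]), ([158, 207, 32, 22, 497], [173.4, 218.8]), ([262, 241, 31, 48, 224], [279.6, 259.3]), ([395, 247, 20, 15, 211], [404.3, 254.2])]
C [([122, 207, 43, 40, 709], [144.4, 227.5])]
```

View pics/c1.png

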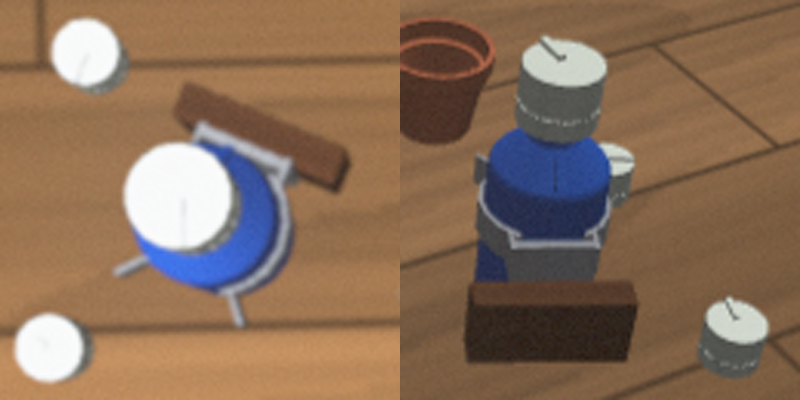

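The crop shows the wide clipped cap with its pointer rib pointing down in the top view, towards the robot. The shoulder rib and dark block are at the upper right. The small caps are clearly smaller.

```bash
python3 - <<'E'
from h import *
t=load('top0');s=load('scene0')
def ell(d,box,thr):
    x0,y0,x1,y1=box; g=d['image'][y0:y1,x0:x1].min(2)
    m=(g>thr).astype(np.uint8); m=cv2.morphologyEx(m,cv2.MORPH_OPEN,np.ones((5,5),np.uint8))
    c=max(cv2.findContours(m,0,1)[0],key=cv2.contourArea)
    e=cv2.fitEllipse(cv2.convexHull(c)); return (e[0][0]+x0,e[0][1]+y0),e[1],e[2]
T={'cap':(180,140,232,205),'spare':(385,140,430,185)};S={'cap':(325,150,370,195),'spare':(150,200,200,245)}
for k in T:
    a=ell(t,T[k],200);b=ell(s,S[k],165); p,g=tri(ray(t,*a[0]),ray(s,*b[0]));print(k,a,b,p.round(1),g.round(1))
    f=210/np.tan(np.radians(t['fovy']/2)); print(' dia',a[1][0]/f*(t['eye'][2]-p[2]),a[1][1]/f*(t['eye'][2]-p[2]))
# saucer: reddish in both
for d,box in((t,(330,225,430,325)),(s,(110,190,205,260))):
    x0,y0,x1,y1=box;h=cv2.cvtColor(d['image'][y0:y1,x0:x1],cv2.COLOR_BGR2LAB);m=(h[...,1]>148).astype(np.uint8)
    c=max(cv2.findContours(m,0,1)[0],key=cv2.contourArea);e=cv2.fitEllipse(cv2.convexHull(c));u=(e[0][0]+x0,e[0][1]+y0);print('saucer',u,e[1],plane(d,*u,16).round(1))
    if d is t: ut=u
    else: print(tri(ray(t,*ut),ray(s,*u)))
# block
h=cv2.cvtColor(t['image'],cv2.COLOR_BGR2HSV)[125:175,195:265];m=(h[...,2]<95)&((h[...,0]<25))
m=cv2.morphologyEx(m.astype(np.uint8),cv2.MORPH_OPEN,np.ones((3,3)))
c=max(cv2.findContours(m,0,1)[0],key=cv2.contourArea);r=cv2.minAreaRect(c)
q=cv2.boxPoints(r)+[195,125];P=np.array([plane(t,*x,50) for x in q]);print('block',r,P.round(1),P.mean(0))
E
```

```text
cap ((202.878755569458, 168.41702461242676), (30.87940788269043, 31.308441162109375), 130.1456298828125) ((347.8094882965088, 170.31421661376953), (13.823992729187012, 26.724767684936523), 97.1512451171875) [632.8 147.6 177.3] 1.2
 dia 48.44443641242839 49.11751523254649
spare ((406.6621780395508, 161.34824562072754), (30.540122985839844, 31.093685150146484), 126.24530029296875) ((173.177339553833, 218.9466209411621), (18.772808074951172, 31.882890701293945), 82.74523162841797) [ 636.4 -174.   177. ] 0.8
 dia 47.929775397814126 48.79853778676216
saucer (379.1889190673828, 275.40068435668945) (75.96807098388672, 76.48055267333984) [ 435.1 -163.9   16. ]
saucer (153.61014556884766, 223.76955795288086) (43.418243408203125, 64.7697982788086) [ 436.2 -174.8   16. ]
(array([ 432.42455126, -169.79942879,   10.31671616]), np.float64(9.313568069253154))
block ((57.0, 36.0), (2.0, 2.0), 90.0) [[663.4  79.9  50. ]
 [663.3  76.1  50. ]
 [659.5  76.2  50. ]
 [659.6  80.   50. ]] [661.47380084  78.06268098  50.        ]
```

```bash
cat >> h.py <<'E'
def go(p,yaw=None):
    "tool-frame shift (m) and z turn (deg) to world TCP p, yaw"
    s=env.state(); M=R.from_euler('xyz',s['ee_rot'],degrees=True).as_matrix()
    dy=0 if yaw is None else s['ee_rot'][2]-yaw
    print('t',s['time_s'],'pos',s['ee_pos'].round(1),'rot',s['ee_rot'].round(2),'w',round(s['gripper_width'],1),'F',s['force'].round(1))
    print('shift',(M.T@(np.array(p)-s['ee_pos'])/1000).round(4),'turn z',(dy+180)%360-180)
E
python3 - <<'E'
from h import *
t=load('top0')
# pointer rib in cap top
g=t['image'].min(2).astype(float); c=np.array([202.9,168.4])
yy,xx=np.mgrid[:420,:560]; ins=np.hypot(xx-c[0],yy-c[1])<12.5
w=np.where(ins,np.clip(np.median(g[ins])-g-8,0,None),0); print('dark',w.sum())
u=np.array([(w*xx).sum(),(w*yy).sum()])/w.sum(); a=plane(t,*u,178)-plane(t,*c,178); print('ptr px',u,'ang',np.degrees(np.arctan2(a[1],a[0])))
im=t['image'][125:175,195:265];b=im.astype(int)
m=((b.max(2)<110)&(b[...,2]>b[...,0]+8)).astype(np.uint8)
m=cv2.morphologyEx(m,cv2.MORPH_OPEN,np.ones((3,3)))
k=max(cv2.findContours(m,0,1)[0],key=cv2.contourArea);r=cv2.minAreaRect(k);q=cv2.boxPoints(r)+[195,125]
print(r); P=np.array([plane(t,*x,45)[:2] for x in q]);print(P.round(1),P.mean(0))
e=P[1]-P[0],P[2]-P[1]; e=max(e,key=np.linalg.norm); print('len',np.linalg.norm(e),'normal ang',(np.degrees(np.arctan2(e[1],e[0]))+90)%180)
d=P.mean(0)-[632.8,147.6];print('dir',np.degrees(np.arctan2(d[1],d[0])),np.linalg.norm(d))
go([633,148,250],23.7)
E
```

```text
dark 37.0
ptr px [204.7027027  171.83783784] ang -153.7589970731247
((52.494590759277344, 38.2324333190918), (9.263705253601074, 16.1012020111084), 72.89727020263672)
[[662.5 104. ]
 [670.8  74.7]
 [653.8  69.9]
 [645.6  99.3]] [658.16963546  86.9667028 ]
len 30.48864911513552 normal ang 15.809131861261264
dir -67.29503179873343 65.72682201552114
t 0.15 pos [160.9 551.6 213.3] rot [-179.92   -0.    163.74] w 91.4 F [-0.   0.5  0.2]
shift [-0.5663 -0.2554 -0.0364] turn z 140.03953819635444
```

Emit:
send_rows(targets="-0.2 -0.09 -0.08 0 0 45 100;-0.566 -0.255 -0.077 0 0 140 100;-0.566 -0.255 -0.077 0 0 140 100;-0.566 -0.255 -0.077 0 0 140 100;-0.566 -0.255 -0.077 0 0 140 100;-0.566 -0.255 -0.077 0 0 140 100;-0.566 -0.255 -0.077 0 0 140 100;-0.566 -0.255 -0.077 0 0 140 100;-0.566 -0.255 -0.077 0 0 140 100;-0.566 -0.255 -0.077 0 0 140 100;-0.566 -0.255 -0.077 0 0 140 100;-0.566 -0.255 -0.077 0 0 140 100")

```text
time_s: 1.15
ee_pos: [538.3, 228.8, 277.4]
ee_rot: [-180.0, 0.0, 77.4]
force: [-0.4, 0.6, 0.8]
gripper_width: 91.0
gripper_force: 0.0
```

```bash
python3 - <<'E'
from h import *
d=grab('wrist','w1'); print(d['eye'])
go([633,148,290],23.7)
E
```

```text
[553.37398256 291.18218736 448.86619347]
t 1.2 pos [544.7 223.7 277.7] rot [1.7957e+02 1.6000e-01 7.6890e+01] w 91.8 F [ 5.3 -2.9  0.7]
shift [-0.0538  0.1033 -0.0114] turn z 53.1872381547268
```

View pics/w1.png

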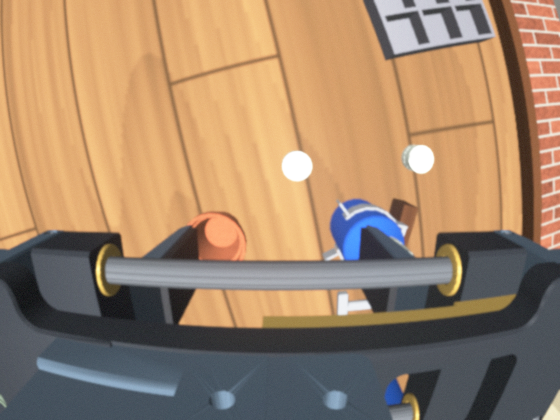

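The wrist view shows the gripper hiding the cap. The bottle is at (365,230), a small cap at (297,166) and the pot at (218,240). I'll back off along tool x so the camera looks straight at the cap.

```bash
python3 -c "
from h import *
go([541,108,275],23.7)"
```

```text
t 1.2 pos [544.7 223.7 277.7] rot [1.7957e+02 1.6000e-01 7.6890e+01] w 91.8 F [ 5.3 -2.9  0.7]
shift [-0.1135  0.0226  0.0032] turn z 53.1872381547268
```

Emit:
send_rows(targets="-0.114 0.023 0 0 0 53 100;-0.114 0.023 0 0 0 53 100;-0.114 0.023 0 0 0 53 100;-0.114 0.023 0 0 0 53 100;-0.114 0.023 0 0 0 53 100;-0.114 0.023 0 0 0 53 100;-0.114 0.023 0 0 0 53 100;-0.114 0.023 0 0 0 53 100;-0.114 0.023 0 0 0 53 100;-0.114 0.023 0 0 0 53 100")

```text
time_s: 2.03
ee_pos: [535.3, 114.4, 277.1]
ee_rot: [-180.0, 0.0, 24.9]
force: [-0.1, -0.7, -0.1]
gripper_width: 91.0
gripper_force: 0.0
```

```bash
python3 - <<'E'
from h import *
d=grab('wrist','w2'); print(d['eye'])
print(proj(d,[632.8,147.6,178],True),proj(d,[632.8,147.6,0],True))
go([633,148,147],23.7)
E
```

```text
[595.3615093  140.59494804 448.53227597]
(np.float64(289.6301888614828), np.float64(91.85167097837969)) (np.float64(285.09097440719796), np.float64(109.21541187436675))
t 2.0833 pos [535.4 114.4 277.2] rot [-1.7999e+02  2.0000e-02  2.4900e+01] w 91.1 F [0.5 0.  0.1]
shift [0.1027 0.0106 0.1301] turn z 1.2011259830099448
```

View pics/w2.png

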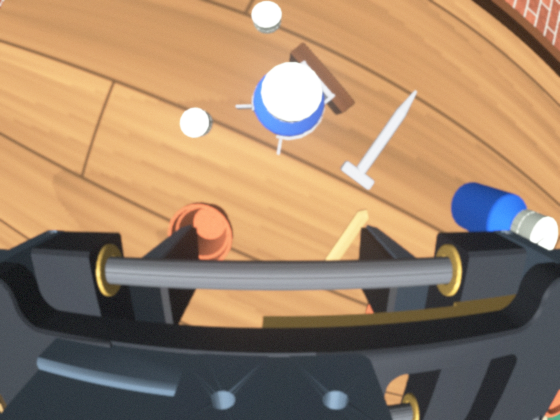

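The wrist view shows the clipped cap at (290,92), which matches the predicted (289.6,91.9). The block's far edge runs from (303,44) to (353,98).

```bash
python3 - <<'E'
from h import *
d=load('w2');t=load('top0')
for a,b,dd,f in(((303,44),(353,98),d,True),((205.5,135),(255,155.5),t,False)):
    A,B=plane(dd,*a,50,f),plane(dd,*b,50,f);e=B-A;print(A.round(),B.round(),np.linalg.norm(e),'normal',np.degrees(np.arctan2(e[1],e[0]))+90)
A=cv2.resize(d['image'][52:132,250:330],(400,400),interpolation=2);B=cv2.resize(t['image'][145:190,180:225],(400,400),interpolation=2)
x=np.hstack([A,B]).astype(float);cv2.imwrite('pics/c2.png',np.clip((x-170)*3,0,255).astype(np.uint8))
E
```

```text
[713. 162.  50.] [679.  78.  50.] 91.0477645616597 normal -22.496042273071723
[713. 164.  50.] [672.  72.  50.] 100.76579897593054 normal -23.963542434943378
```

View pics/c2.png

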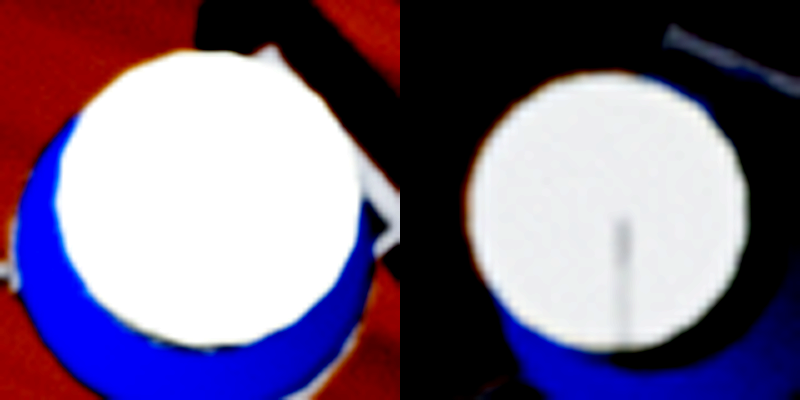

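Emit:
send_rows(targets="0.04 0.005 0 0 0 1 100;0.08 0.01 0 0 0 1 100;0.103 0.011 0.01 0 0 1 100;0.103 0.011 0.03 0 0 1 100;0.103 0.011 0.06 0 0 1 100;0.103 0.011 0.09 0 0 1 100;0.103 0.011 0.115 0 0 1 100;0.103 0.011 0.13 0 0 1 100;0.103 0.011 0.13 0 0 1 100;0.103 0.011 0.13 0 0 1 100", grip_force=20)

```text
time_s: 2.92
ee_pos: [633.4, 147.6, 146.8]
ee_rot: [-180.0, 0.1, 23.8]
force: [0.5, -1.4, 0.3]
gripper_width: 91.1
gripper_force: 0.0
```

```bash
python3 -c "
from h import *
go([633,148,147],23.7)"
```

```text
t 2.9167 pos [633.4 147.6 146.8] rot [-1.7998e+02  9.0000e-02  2.3850e+01] w 91.1 F [ 0.5 -1.4  0.3]
shift [-0.0002 -0.0006 -0.0002] turn z 0.14573625473070706
```

Emit:
send_rows(targets="0 0 0 0 0 0 0;0 0 0 0 0 0 0;0 0 0 0 0 0 0;0 0 0 0 0 0 0;0 0 0 0 0 0 0;0 0 0 0 0 0 0;0 0 0 0 0 0 0;0 0 0 0 0 0 0;0 0 0 0 0 0 0", grip_force=20)

```text
time_s: 3.67
ee_pos: [633.8, 147.5, 147.6]
ee_rot: [180.0, -0.0, 23.8]
force: [-0.0, 0.2, 2.3]
gripper_width: 49.8
gripper_force: 20.0
```

Emit:
send_rows(targets="0 0 0 0 0 -6 0;0 0 0 0 0 -13 0;0 0 0 0 0 -19.5 0;0 0 0 0 0 -26 0;0 0 0 0 0 -32.5 0;0 0 0 0 0 -39 0;0 0 0 0 0 -45.5 0;0 0 0 0 0 -52 0;0 0 0 0 0 -58.5 0;0 0 0 0 0 -65 0;0 0 0 0 0 -71.5 0;0 0 0 0 0 -78 0")

```text
time_s: 4.67
ee_pos: [633.8, 147.8, 147.6]
ee_rot: [180.0, -0.0, 102.1]
force: [-0.5, 0.5, 1.5]
gripper_width: 49.7
gripper_force: 20.0
```

Emit:
send_rows(targets="0 0 0 0 0 -6 0;0 0 0 0 0 -13 0;0 0 0 0 0 -19.5 0;0 0 0 0 0 -26 0;0 0 0 0 0 -32.5 0;0 0 0 0 0 -39 0;0 0 0 0 0 -45.5 0;0 0 0 0 0 -52 0;0 0 0 0 0 -58.5 0;0 0 0 0 0 -65 0;0 0 0 0 0 -72 0;0 0 0 0 0 -78.5 0")

```text
time_s: 5.67
ee_pos: [633.8, 147.6, 147.6]
ee_rot: [180.0, 0.0, -179.4]
force: [0.0, 0.5, 1.9]
gripper_width: 49.7
gripper_force: 20.0
```

```bash
python3 - <<'E'
from h import *
s=env.state();print(s['ee_pos'],s['ee_rot'],s['force'],s['torque'],s['gripper_width'],s['qpos'])
d=grab('scene','s1');t=grab('top','t1');print(proj(d,[633,148,178]),proj(t,[633,148,178]))
A=cv2.resize(d['image'][120:220,300:400],(400,400),interpolation=2);B=cv2.resize(t['image'][130:210,160:240],(400,400),interpolation=2)
cv2.imwrite('pics/c3.png',np.hstack([A,B]))
E
```

```text
[633.75500293 147.59296458 147.64176013] [ 1.79982804e+02  1.62391928e-02 -1.79367091e+02] [0.0251869  0.51567756 1.91546964] [-0.00972845  0.13426604 -0.01678474] 49.71140434436494 [ 1.20900729e+01  2.76019611e+01  8.46818462e+01  1.47300945e-02
  6.76968620e+01 -7.85484268e+01]
(np.float64(348.4840317406629), np.float64(169.93469482189715)) (np.float64(202.8505766563755), np.float64(168.4006281445558))
```

View pics/c3.png

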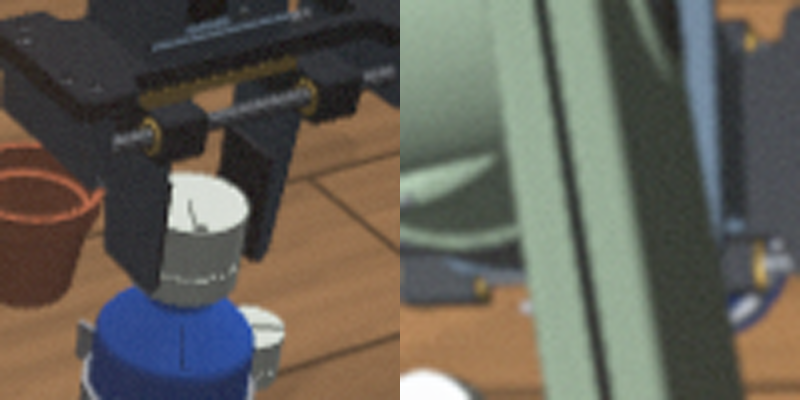

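The scene crop shows the pointer now running from the cap centre (194,200) towards the camera to (202,228), above the shoulder rib at (182,340). The ribs are lined up within tolerance and the twist torque is negligible, so I'll try a gentle lift.

Emit:
send_rows(targets="0 0 -0.002 0 0 0 0;0 0 -0.004 0 0 0 0;0 0 -0.006 0 0 0 0;0 0 -0.006 0 0 0 0")

```text
time_s: 6.1
ee_pos: [633.9, 147.5, 153.7]
ee_rot: [180.0, 0.0, -179.8]
force: [-0.5, 1.0, 0.6]
gripper_width: 49.7
gripper_force: 20.0
```

Emit:
send_rows(targets="0 0 -0.01 0 0 0 0;0 0 -0.025 0 0 0 0;0 0 -0.04 0 0 0 0;0 0 -0.06 0 0 0 0;0 0 -0.08 0 0 0 0;0 0 -0.08 0 0 0 0;0 0 -0.08 0 0 0 0")

```text
time_s: 6.68
ee_pos: [634.3, 147.6, 234.8]
ee_rot: [180.0, 0.2, -179.7]
force: [0.8, 0.6, -1.5]
gripper_width: 49.6
gripper_force: 20.0
```

```bash
python3 - <<'E'
from h import *
d=grab('scene','s2')
go([435,-164,120],160)
A=cv2.resize(d['image'][60:280,260:480],(400,400),interpolation=2)
cv2.imwrite('pics/c4.png',A)
E
```

```text
t 6.7333 pos [633.5 147.4 233.2] rot [ 1.8000e+02 -1.0000e-02 -1.7972e+02] w 49.7 F [-0.3 -0.2 -0.7]
shift [ 0.2    -0.3104  0.1132] turn z 20.28236495333431
```

View pics/c4.png

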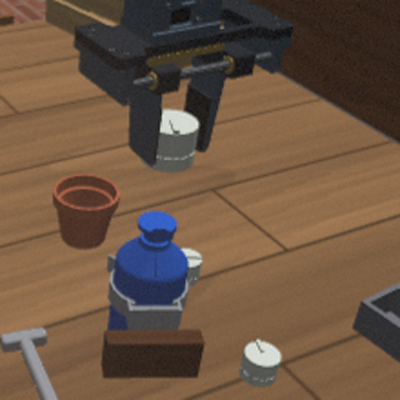

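The crop shows the cap held between the fingers, with the bare neck at (157,222) below, so the cap is off. Next I carry it to above the saucer.

Emit:
send_rows(targets="0.01 -0.015 0 0 0 2 0;0.028 -0.043 0 0 0 4 0;0.046 -0.071 0.01 0 0 6 0;0.064 -0.1 0.02 0 0 8 0;0.082 -0.128 0.03 0 0 10 0;0.1 -0.156 0.04 0 0 12 0;0.118 -0.184 0.05 0 0 14 0;0.136 -0.212 0.06 0 0 16 0;0.155 -0.24 0.07 0 0 18 0;0.174 -0.27 0.08 0 0 20 0;0.19 -0.295 0.09 0 0 20 0;0.2 -0.31 0.1 0 0 20 0")

```text
time_s: 7.73
ee_pos: [432.3, -165.0, 131.6]
ee_rot: [-180.0, -0.2, 160.2]
force: [-1.2, 0.0, -0.6]
gripper_width: 50.4
gripper_force: 20.0
```

Emit:
send_rows(targets="0 0 0 0 0 0 0;0 0 0 0 0 0 0;0 0 0 0 0 0 0")

```text
time_s: 7.98
ee_pos: [435.6, -163.0, 133.1]
ee_rot: [180.0, -0.0, 160.3]
force: [0.1, 0.5, 0.1]
gripper_width: 49.2
gripper_force: 20.0
```

```bash
python3 - <<'E'
from h import *
d=grab('scene','s3');t=grab('top','t3')
go([435,-164,15])
A=cv2.resize(d['image'][90:290,60:260],(400,400),interpolation=2);B=cv2.resize(t['image'][200:350,300:450],(400,400),interpolation=2)
cv2.imwrite('pics/c5.png',np.hstack([A,B]))
E
```

```text
t 8.0833 pos [ 436.2 -162.8  133.5] rot [1.7998e+02 4.0000e-02 1.6037e+02] w 49.4 F [ 0.4 -0.1 -0.1]
shift [ 0.0008 -0.0016  0.1185] turn z 0
```

View pics/c5.png

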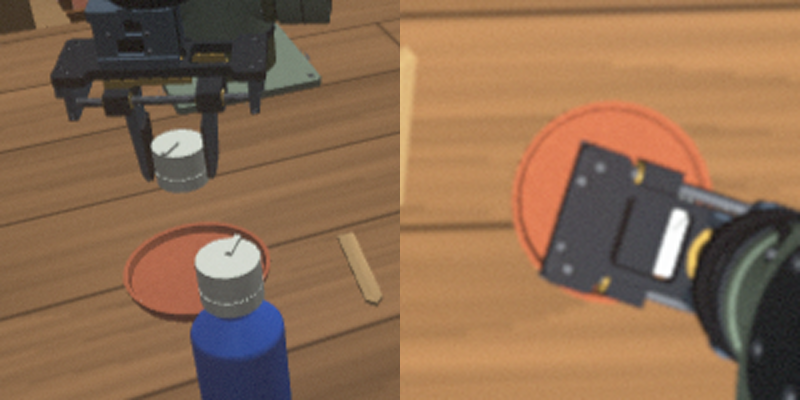

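The scene crop shows the cap upright in the fingers and centred above the saucer, and the top crop shows the gripper over the saucer. Now I lower it.

Emit:
send_rows(targets="0 -0.001 0.02 0 0 0 0;0.001 -0.001 0.045 0 0 0 0;0.001 -0.001 0.07 0 0 0 0;0.001 -0.001 0.09 0 0 0 0;0.001 -0.001 0.103 0 0 0 0;0.001 -0.001 0.11 0 0 0 0;0.001 -0.001 0.113 0 0 0 0;0.001 -0.001 0.115 0 0 0 0;0.001 -0.001 0.115 0 0 0 0;0.001 -0.001 0.115 0 0 0 0")

```text
time_s: 8.92
ee_pos: [434.8, -164.2, 19.1]
ee_rot: [180.0, 0.1, 160.3]
force: [-0.3, 0.6, -0.9]
gripper_width: 49.5
gripper_force: 20.0
```

Emit:
send_rows(targets="0 0 0.001 0 0 0 0;0 0 0.002 0 0 0 0;0 0 0.003 0 0 0 0;0 0 0.003 0 0 0 0;0 0 0.003 0 0 0 0")

```text
time_s: 9.33
ee_pos: [434.3, -164.3, 15.6]
ee_rot: [180.0, 0.0, 160.3]
force: [0.2, -0.6, 2.2]
gripper_width: 49.8
gripper_force: 20.0
```

Emit:
send_rows(targets="0 0 0.0005 0 0 0 0;0 0 0.001 0 0 0 0;0 0 0.001 0 0 0 0")

```text
time_s: 9.58
ee_pos: [434.3, -164.3, 15.6]
ee_rot: [180.0, 0.1, 160.3]
force: [-1.9, 0.6, 11.9]
gripper_width: 49.4
gripper_force: 20.0
```

Contact is firm. I'll release to about 68 mm opening, then rise.

Emit:
send_rows(targets="0 0 0 0 0 0 65;0 0 0 0 0 0 75;0 0 0 0 0 0 75;0 0 0 0 0 0 75;0 0 0 0 0 0 75;0 0 -0.01 0 0 0 75;0 0 -0.025 0 0 0 75;0 0 -0.05 0 0 0 75;0 0 -0.08 0 0 0 75;0 0 -0.12 0 0 0 75;0 0 -0.15 0 0 0 75;0 0 -0.15 0 0 0 75")

```text
time_s: 10.58
ee_pos: [437.7, -165.6, 170.2]
ee_rot: [-180.0, 0.7, 160.3]
force: [0.4, -0.2, 0.2]
gripper_width: 68.2
gripper_force: 0.0
```

```bash
python3 - <<'E'
from h import *
d=grab('scene','s4');print(env.state()['ee_pos'],env.state()['gripper_width'])
print(proj(d,[434.3,-164.3,46]), proj(d,[636.4,-174,177]), [b for b in blobs(white(d['image'])) if b[1][0]<230])
cv2.imwrite('pics/c6.png',cv2.resize(d['image'][120:320,60:260],(500,500),interpolation=2))
E
```

```text
[ 436.04838068 -164.95711957  167.29661778] 68.24753334477118
(np.float64(156.4965495313346), np.float64(210.43686941898562)) (np.float64(173.40417759739807), np.float64(219.01917296873444)) [([144, 203, 46, 26, 752], [167.4, 215.8])]
```

View pics/c6.png

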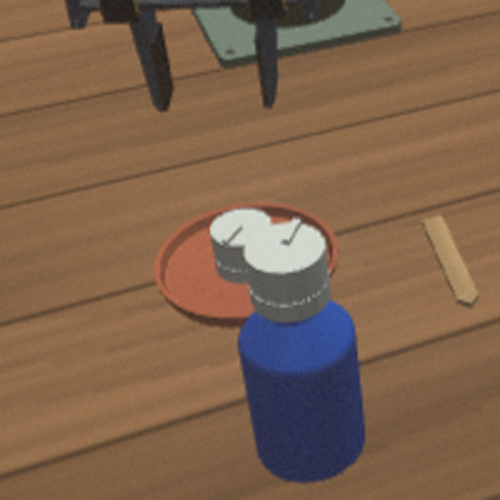

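The crop shows the cap standing flat and top up in the saucer at (240,232), with the spare bottle undisturbed. The gripper is clear of everything, so I'm handing in.

```bash
python3 -c "
from workcell import env
print(env.job_done())"
```

```text
the job is handed in; nothing more can be done
None
```

The clipped bottle's cap was twisted free, lifted off and set down flat and top up near the centre of the saucer. The loose bottle was left where it stood, and the job was handed in at about 10.6 s; no verdict was returned.

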